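# Find the spacer that fits the setting jig

### The arm

A 6-joint arm with a two-finger parallel gripper is mounted at the origin on a cart in front of the work surface, level with it; the furniture and walls round the work are solid. World frame = base frame: x ahead of the robot, y to its left, z up, the work surface at z = 0. Lengths are in m, angles in rad, forces in N, time in s.
With the tool pointing down it reaches from about 0.2 to 0.875 m from the base axis. Payload 3.4 kg.
Tool frame: the origin (TCP) lies on the centre line of the jaws, within the pads' length; the fingertips stand 8 mm ahead of it and the grasp point (between the pads) lies 11 mm behind it; y points along the fingers, x is the direction in which the jaws open and shut, and the axes are right-handed (so a half turn about y gives the same grasp; the last joint's range is limited). The gripper opens to 94 mm and grips with 3 to 60 N. Pads are 16 mm wide; open, the fingers measure 119 mm over their backs; the gripper's body (75 mm by 177 mm) begins 78 mm behind the grasp point.
Start: joints at [1.089, 0.276, 1.505, -0, 1.361, -0.121], TCP at [0.203, 0.538, 0.213] pointing down, gripper open.
Joint ranges: [-2.89, 2.89], [-0.75, 2.08], [0.22, 2.7], [-1.18, 4.32], [0.11, 2.71], [-2.7, 2.7]. Speed limits (rad/s): [2.57, 2.57, 3.14, 3.14, 3.14, 3.14].

### API

Orientations are given as a 3x3 rotation matrix whose columns are the frame's x, y, z axes.
In Python, from plant import robot, read_camera, regions_of gives the robot as it stands.
- The arm moves only by the shell command python3 -m inch 'ROWS' [FORCE]. ROWS is JSON, one flat list of numbers, 7 for each row, row after row: the shift along the world's x, y, z in units of 0.1 m (1.0 is 0.1 m), then the turn, a rotation vector about the world's x, y, z in units of 90 degrees (1.0 is 90 degrees), then the gripper command: -1 is fully open, 1 is shut, values between are in proportion. In form: [dx, dy, dz, ax, ay, az, claw, dx, dy, dz, ax, ay, az, claw, ...]. A call has 1 to 20 rows; each row is the pose to reach, as a shift and turn from the pose measured when the call began; what a row does not reach only later rows make up. A row lasts 1/12 s, in which the tool goes at most 41.7 mm and 7.16 degrees, less where a joint would pass 70% of its speed; a pose out of reach is approached as far as the arm can. A call with a number of a shift or a turn outside -1 to 1 is refused whole. A call with a gripper value outside its range is refused whole. The fingers move at their own pace and stop on an object; FORCE is the grip in N (left out, the last holds). Time passes only in rows, so rows that repeat a pose let the fingers close. It gives the time, the measured TCP pose, the force and the opening at its end, in the units of the state.
- robot.observe(): the state, without advancing time (a new reading comes with each control period).
- read_camera(name): name is "scene" or "side" or "wrist"; returns a dict with "image" (384x512x3 uint8, blue, green, red), "depth" (384x512 float32, m along the optical axis (not along the pixel's ray), 0 where there is no reading), "K" (3x3 intrinsics, pixels), "rvec" (rotation vector, rad) and "tvec" (3), from world to camera coordinates, as OpenCV has them; the wrist camera has in their place "hand_eye" (4x4, takes a point from camera to tool coordinates, whose origin is the TCP and whose axes are the tool frame's). Camera axes: x right, y down, z forward; pixel columns grow to the right and rows downward; lengths in m; the calibration is good to about 2 mm. A picture is of the moment at which its call begins: read the wrist's pose just before it.
- robot.close_job(): hands the job in, once; it reports no verdict.
Trained networks look in a picture, given as the dict that the camera call returned (one of the last four; its "shot" number tells which), for a name from the list of things; names that differ only in an ending like _2 or _b are one class to them, and where a whole thing is asked for, a point or a joint stands for the part that bears it (a point fixed in the world has none). Each returns a list of dicts, best first, with "p" (0 to 1); they miss things now and then, are a little off and sometimes report something else, mostly with a low value. They report only what shows in the picture. A call takes as long as a camera call. They do not tell look-alikes from the thing itself.
- regions_of(picture, label): "mask" (384x512 bool, what is visible of it) and "xy" ([column, row] in pixels, amid what is visible of it).
The state is a dict: "t": time; "joint_pos": joint angles; "dq": joint speeds; "tau": joint torques, N m; "ee_pos": TCP position; "tcp_rot": TCP orientation; "force": force on the tool from outside, world axes, zero at the start; "torque": the same for the moment, N m; "width": opening from 0.0 (shut) to 1.0 (fully open).
Only numpy, scipy, OpenCV 4.12 (cv2) and the standard library are available. Lean on these libraries where they do the work, as an engineer would, in place of code of your own. Each camera call takes 0.05 s, during which the arm holds its last target.

### The job

Find out by trial which of the three spacer blocks (14, 17 and 20 mm thick) fits snugly in the gap of the setting jig, between the tall backstop and the jaw: it must go right down onto the jig's floor and be held by the sprung red pad, neither stopped by the jaw nor loose. Leave that one standing in the gap, fully home and let go, and put any that does not fit back down on the bench clear of the jig. Feel for the fit gently: a block that is too thick must not be forced.

Things in the scene. Friction and masses are not known exactly. Their poses are not given: they have to be found in the camera images.
- gap_jig: Fixed setting jig: aluminium base plate 150 x 80 mm, 10 mm thick, whose top is the gap's floor. x across the gap from jaw to backstop, y along it, z up. Origin: on the bench, below the middle of the range of the steel backstop's upright face, which is locked anywhere from x = -4 to 4 mm (not reported). Backstop 26 mm wide, 58 mm high, 14 mm thick, foot behind it. Over 40 N of contact (wedging included) harms it.
- gap_mouth (a point): Point of the jig at x = -9 mm, z = 36 mm, about in the gap and level with the top of the grey jaw that faces the backstop (jaw 32 mm wide, locked 15 to 22.6 mm from the backstop's face: the gap's width differs every time and is not reported; neither side can be pushed aside). The jaw's black screw knob, 18 mm across, reaches z = 48 mm, 21 mm behind the jaw's face.
- sprung_pad (a joint): How far (m) the red sprung pad in the jaw's face is pushed back. At 0 it stands 4.5 mm out into the gap, its upper end sloping back into the face so that a block sliding down pushes it in (2.4 N at first, 0.4 N more per mm). A loose block leaves it at 0; one that fits pushes it in 1 to 4.5 mm.
- thin_spacer: Loose dark steel spacer block 14 mm thick, 40 mm wide, 60 mm tall, 110 g, with one dark ring round its top; starts standing upright on the bench. Origin: centre of its underside; x along its thickness, y along its 40 mm width, z up. Best gripped across the 40 mm width near the top.
- middle_spacer: Loose brass-coloured spacer block 17 mm thick, 40 mm wide, 60 mm tall, 110 g, with two dark rings round its top; starts standing upright on the bench. Origin: centre of its underside; x along its thickness, y along its 40 mm width, z up. Best gripped across the 40 mm width near the top.
- thick_spacer: Loose bright aluminium spacer block 20 mm thick, 40 mm wide, 60 mm tall, 110 g, with three dark rings round its top; starts standing upright on the bench. Origin: centre of its underside; x along its thickness, y along its 40 mm width, z up. Best gripped across the 40 mm width near the top.
Not all that is in view belongs to the job. Leave any blue look-alike of the middle_spacer alone. Leave any blue look-alike of the thick_spacer alone.

How it is judged:
At the end, for the whole second after the job is handed in: One spacer stands in the gap on the jig's floor (underside within 2.5 mm of it, within 12 mm of the middle of the gap's length, upright within 0.08 rad) with the red pad pushed in by more than 0.6 mm; the other two rest on the bench, more than 60 mm from the gap; all released and at rest (value of joint sprung_pad above 0.0006 m and ((z of thin_spacer in the frame of gap_jig between 0.006 and 0.0125 m and x of thin_spacer in the frame of gap_jig between -0.018 and 0 m and y of thin_spacer in the frame of gap_jig between -0.012 and 0.012 m and angle between thin_spacer's own z axis and vertical below 0.08 rad and linear speed of each of thin_spacer, middle_spacer, thick_spacer below 0.02 m/s and horizontal distance between each of middle_spacer, thick_spacer and gap_mouth above 0.06 m and height (world z) of middle_spacer between -0.01 and 0.03 m and height (world z) of thick_spacer between -0.01 and 0.03 m) or (z of middle_spacer in the frame of gap_jig between 0.006 and 0.0125 m and x of middle_spacer in the frame of gap_jig between -0.018 and 0 m and y of middle_spacer in the frame of gap_jig between -0.012 and 0.012 m and angle between middle_spacer's own z axis and vertical below 0.08 rad and linear speed of each of middle_spacer, thin_spacer, thick_spacer below 0.02 m/s and horizontal distance between each of thin_spacer, thick_spacer and gap_mouth above 0.06 m and height (world z) of thin_spacer between -0.01 and 0.03 m and height (world z) of thick_spacer between -0.01 and 0.03 m) or (z of thick_spacer in the frame of gap_jig between 0.006 and 0.0125 m and x of thick_spacer in the frame of gap_jig between -0.018 and 0 m and y of thick_spacer in the frame of gap_jig between -0.012 and 0.012 m and angle between thick_spacer's own z axis and vertical below 0.08 rad and linear speed of each of thick_spacer, thin_spacer, middle_spacer below 0.02 m/s and horizontal distance between each of thin_spacer, middle_spacer and gap_mouth above 0.06 m and height (world z) of thin_spacer between -0.01 and 0.03 m and height (world z) of middle_spacer between -0.01 and 0.03 m))); the robot touches nothing.
It fails at once if the jig is pressed with more than 40 N (contact force between gap_jig and anything else above 40 N).
It also fails if it takes over 72 s, if anything falls off the work surface, if the arm or the gripper's body presses on something with over 40 N, if the wrist force passes 120 N, or if a joint passes its speed limit or range.

## Working session

There is one attempt and no reset: what is moved stays moved. The work goes in short steps, Python scripts to look and compute and a shell command to move; the robot and the scene stay as the last step left them, time stands still between calls to the robot, and variables do not carry over. Pictures are saved under pics/ and viewed, and the job is handed in when it is done.

```bash
ls; mkdir -p pics; python3 - <<'E'
from plant import robot, read_camera, regions_of
import cv2,numpy as np
o=robot.observe(); print(o['t'],o['ee_pos'],o['tcp_rot'],o['force'],o['width'])
for n in ['scene','side']:
    p=read_camera(n); cv2.imwrite(f'pics/{n}0.png',p['image']); np.savez(f'{n}0.npz',**{k:v for k,v in p.items() if isinstance(v,np.ndarray)})
    R=cv2.Rodrigues(p['rvec'])[0]
    for l in ['gap_jig','sprung_pad','thin_spacer','middle_spacer','thick_spacer']:
        for r in regions_of(p,l):
            m=r['mask']&(p['depth']>0)
            v,u=np.nonzero(m); z=p['depth'][m]
            K=p['K']; c=np.stack([(u-K[0,2])/K[0,0]*z,(v-K[1,2])/K[1,1]*z,z])
            w=R.T@(c-p['tvec'].reshape(3,1))
            print(n,l,round(r['p'],2),r['xy'],m.sum(),np.median(w,1).round(3) if m.sum() else '',w.min(1).round(3) if m.sum() else '',w.max(1).round(3) if m.sum() else '')
E
```

```text
pics
0.0 [0.20274842 0.5374839  0.21263947] [[ 3.53040258e-01 -8.04142607e-04 -9.35607786e-01]
 [ 9.35606499e-01 -1.56501428e-03  3.53041117e-01]
 [-1.74813495e-03 -9.99998452e-01  1.99848005e-04]] [-0.04564037  0.69642172 -0.30679886] 0.9972191557560345
scene gap_jig 0.66 [292.8, 269.5] 2531 [ 0.509 -0.055  0.01 ] [ 0.442 -0.095 -0.003] [0.601 0.004 0.06 ]
scene middle_spacer 0.85 [291.4, 210.6] 356 [0.588 0.05  0.042] [0.585 0.035 0.001] [0.605 0.074 0.063]
scene middle_spacer 0.67 [193.4, 230.5] 449 [0.38  0.125 0.038] [ 0.362  0.119 -0.003] [0.412 0.147 0.06 ]
scene middle_spacer 0.54 [227.1, 191.8] 277 [0.502 0.178 0.043] [ 0.494  0.168 -0.002] [0.55  0.267 0.062]
scene thick_spacer 0.93 [327.4, 191.2] 369 [0.711 0.051 0.038] [ 0.695  0.035 -0.001] [0.745 0.072 0.062]
scene thick_spacer 0.67 [193.3, 170.5] 337 [0.485 0.31  0.038] [ 0.475  0.298 -0.002] [0.53  0.394 0.062]
side gap_jig 0.84 [292.6, 292.3] 4044 [ 0.514 -0.06   0.012] [ 0.445 -0.096 -0.001] [0.609 0.026 0.061]
side thin_spacer 0.62 [243.1, 159.2] 224 [0.584 0.299 0.042] [0.575 0.292 0.002] [0.605 0.332 0.063]
side middle_spacer 0.94 [230.7, 200.0] 327 [0.506 0.172 0.044] [0.497 0.167 0.001] [0.519 0.208 0.063]
side middle_spacer 0.93 [302.2, 224.2] 682 [0.592 0.048 0.039] [ 0.587  0.034 -0.   ] [0.641 0.124 0.063]
side middle_spacer 0.61 [180.4, 234.4] 784 [0.384 0.123 0.035] [ 0.365  0.118 -0.003] [0.422 0.192 0.06 ]
side thick_spacer 0.9 [202.6, 169.8] 462 [0.489 0.305 0.039] [0.479 0.297 0.001] [0.534 0.398 0.064]
side thick_spacer 0.75 [363.2, 205.2] 687 [0.714 0.05  0.04 ] [0.698 0.032 0.001] [0.74  0.07  0.064]
```

```bash
python3 - <<'E'
import cv2
for n in ['scene','side']:
    i=cv2.imread(f'pics/{n}0.png'); print(i.shape)
    c=i[130:345,140:420] ; cv2.imwrite(f'pics/{n}0c.png',cv2.resize(c,None,fx=2.8,fy=2.8,interpolation=cv2.INTER_CUBIC))
E
```

```text
(384, 512, 3)
(384, 512, 3)
```

View pics/scene0.png

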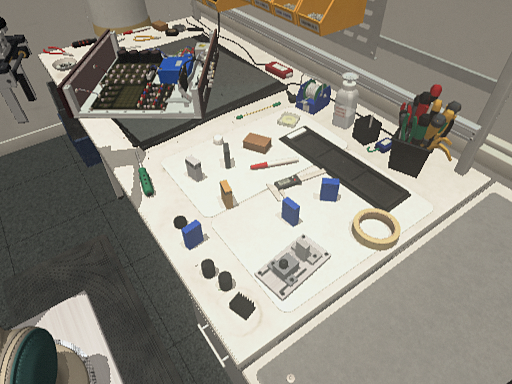

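View pics/scene0c.png

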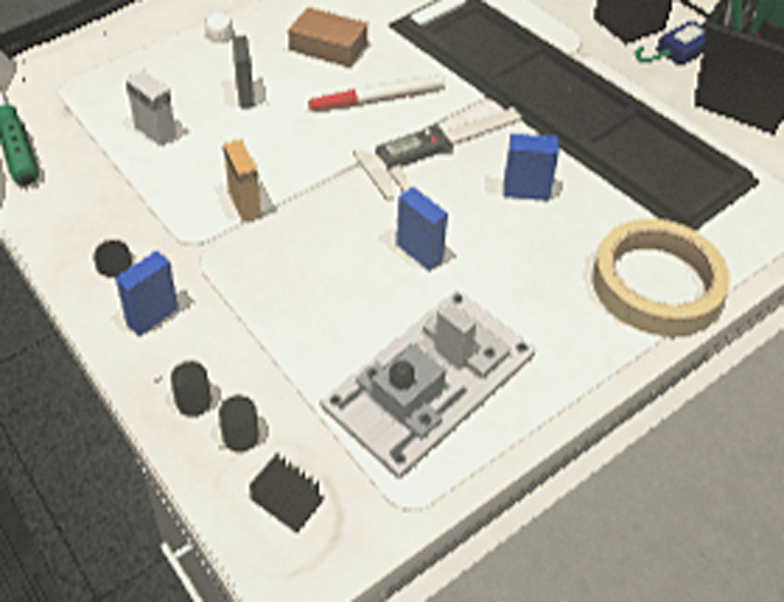

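View pics/side0c.png

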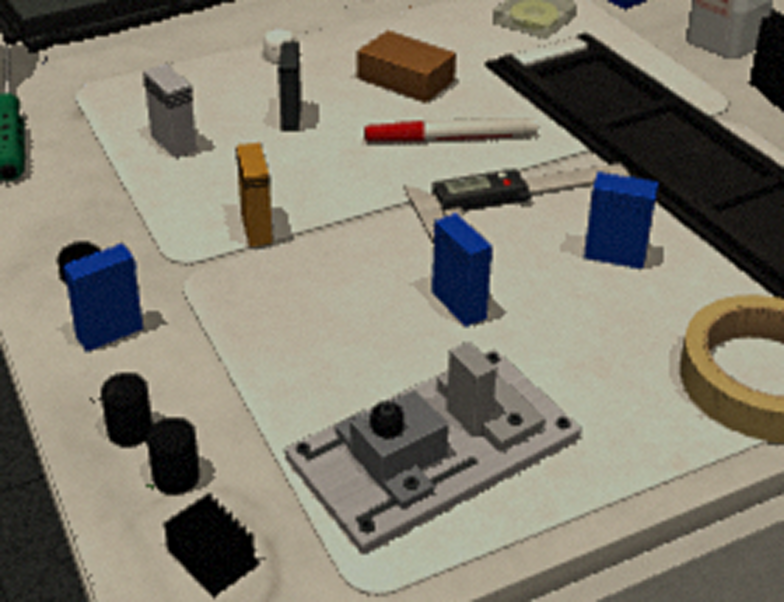

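Candidates (scene px): middle — brass (227,192) vs blue (193,230), (291,210), maybe (329,190). Thick — aluminium (193,170) vs blue (329,190). Thin — dark steel (226,155), with no look-alike. By colour and rings I choose brass (227,192), bright aluminium (193,170) and dark (226,155). Next I measure their poses.

```bash
cat > h.py <<'E'
import cv2,numpy as np
def world(p,mask=None,pose=None):
    d=p['depth']; m=(d>0) if mask is None else mask&(d>0)
    v,u=np.nonzero(m); z=d[m]; K=p['K']
    c=np.stack([(u-K[0,2])/K[0,0]*z,(v-K[1,2])/K[1,1]*z,z])
    if 'hand_eye' in p and pose is not None:
        H=p['hand_eye']; t=H[:3,:3]@c+H[:3,3:]; w=pose[1]@t+np.asarray(pose[0]).reshape(3,1)
    else:
        w=cv2.Rodrigues(p['rvec'])[0].T@(c-p['tvec'].reshape(3,1))
    return w.T,u,v
def rect(xy):
    r=cv2.minAreaRect((xy*1000).astype(np.float32)); return np.round(r[0],1),np.round(r[1],1),round(r[2],1)
E
python3 - <<'E'
from h import *
W=[]
for n in ['scene','side']:
    p=dict(np.load(f'{n}0.npz')); w,u,v=world(p)
    for l,c in dict(brass=(.505,.185),alu=(.49,.315),dark=(.585,.31)).items():
        s=(np.hypot(w[:,0]-c[0],w[:,1]-c[1])<.04)&(w[:,2]>.056)&(w[:,2]<.07)
        print(n,l,s.sum(),np.median(w[s,2]).round(4),rect(w[s,:2]))
    s=(np.abs(w[:,0]-.52)<.1)&(np.abs(w[:,1]+.045)<.06)
    q=w[s]
    for a,b in [(.007,.013),(.033,.039),(.044,.05),(.054,.062)]:
        k=(q[:,2]>a)&(q[:,2]<b); print(n,a,k.sum(),rect(q[k,:2]))
E
```

```text
scene brass 96 0.0596 (array([506.9, 190.6]), array([41.3, 16.9]), 76.5)
scene alu 92 0.0596 (array([488.3, 321. ]), array([21.2, 43.6]), 5.1)
scene dark 54 0.0595 (array([586.3, 315.3]), array([41.2, 13.9]), 63.8)
scene 0.007 1318 (array([521. , -45.5]), array([150.4,  80.4]), 7.6)
scene 0.033 262 (array([512.8, -46.8]), array([75.8, 32.9]), 6.7)
scene 0.044 83 (array([516.6, -44.9]), array([71.7, 24. ]), 3.0)
scene 0.054 83 (array([545.1, -42.3]), array([14.9, 26. ]), 7.4)
side brass 127 0.0614 (array([509.8, 189.6]), array([42.9, 16.5]), 77.9)
side alu 124 0.0608 (array([492. , 320.2]), array([21. , 43.2]), 9.0)
side dark 72 0.0611 (array([589.6, 313.4]), array([40.3, 14. ]), 63.3)
side 0.007 1917 (array([524.2, -46.5]), array([150.9,  82. ]), 7.5)
side 0.033 433 (array([516.5, -47.6]), array([78.2, 33.7]), 6.8)
side 0.044 128 (array([519. , -45.4]), array([71.8, 25.8]), 3.9)
side 0.054 143 (array([548. , -43.7]), array([14.2, 26.1]), 9.3)
```

Poses agree to about 3 mm between the two cameras (jig yaw about 7.5°). Next I take a wrist view straight over the gap.

```bash
python3 - <<'E'
from plant import robot, read_camera
import numpy as np
p=read_camera('wrist'); print(p['hand_eye'].round(4),p['K'])
import cv2; cv2.imwrite('pics/w0.png',p['image'])
E
```

```text
[[ 1.000e+00  1.800e-03  2.000e-04  1.200e-03]
 [ 2.000e-04 -2.418e-01  9.703e-01 -1.704e-01]
 [ 1.800e-03 -9.703e-01 -2.418e-01  7.100e-02]
 [ 0.000e+00  0.000e+00  0.000e+00  1.000e+00]] [[270.70937182   0.         255.06818762]
 [  0.         270.70937182 187.49331808]
 [  0.           0.           1.        ]]
```

```bash
python3 -m inch '[0.7,-1,0,0,0,0.313,-1, 0.7,-1,0,0,0,0.313,-1, 0.7,-1,0,0,0,0.313,-1,0.7,-1,0,0,0,0.313,-1]' 40
```

```text
t: 0.98
ee_pos: [0.2753, 0.4336, 0.2136]
tcp_rot: [[-0.116, 0.002, -0.993], [0.993, -0.003, -0.116], [-0.003, -1.0, -0.001]]
force: [-0.3, -0.5, 0.2]
width: 0.997
```

```bash
python3 -m inch '[0.7,-1,0,0,0,0,-1, 0.7,-1,0,0,0,0,-1, 0.7,-1,0,0,0,0,-1]'
```

```text
t: 1.23
ee_pos: [0.3447, 0.3341, 0.2138]
tcp_rot: [[-0.118, 0.002, -0.993], [0.993, -0.003, -0.118], [-0.003, -1.0, -0.002]]
force: [1.1, 0.9, 0.5]
width: 1.001
```

```bash
python3 -m inch '[0.7,-1,0,0,0,0,-1, 0.7,-1,0,0,0,0,-1, 0.7,-1,0,0,0,0,-1]'
```

```text
t: 1.48
ee_pos: [0.4156, 0.2323, 0.2141]
tcp_rot: [[-0.118, 0.003, -0.993], [0.993, -0.003, -0.118], [-0.003, -1.0, -0.003]]
force: [-0.3, 0.6, -0.7]
width: 0.999
```

```bash
python3 -m inch '[0.7,-1,0,0,0,0,-1, 0.7,-1,0,0,0,0,-1, 0.7,-1,0,0,0,0,-1]'; python3 -m inch '[0.65,-1,-0.2,0,0,0,-1, 0.65,-1,-0.2,0,0,0,-1, 0.65,-1,-0.2,0,0,0,-1]'; python3 -m inch '[0.49,-0.68,-0.94,0,0,0,-1,0.49,-0.68,-0.94,0,0,0,-1,0.49,-0.68,-0.94,0,0,0,-1,0.49,-0.68,-0.94,0,0,0,-1]'
python3 - <<'E'
from plant import robot, read_camera
from h import *
o=robot.observe(); p=read_camera('wrist'); cv2.imwrite('pics/w1.png',p['image']); print(o['ee_pos'],o['t'])
cv2.imwrite('pics/w1.png',cv2.resize(p['image'],(800,600),interpolation=cv2.INTER_CUBIC))
np.savez('w1.npz',pos=o['ee_pos'],rot=o['tcp_rot'],**{k:v for k,v in p.items() if isinstance(v,np.ndarray)})
w,u,v=world(p,None,(o['ee_pos'],o['tcp_rot']))
s=(np.abs(w[:,0]-.52)<.1)&(np.abs(w[:,1]+.045)<.06)
q=w[s]
for a,b in [(.006,.013),(.03,.039),(.044,.05),(.052,.062)]:
        k=(q[:,2]>a)&(q[:,2]<b); print(a,k.sum(),np.median(q[k,2]),rect(q[k,:2]))
E
```

```text
t: 1.73
ee_pos: [0.4865, 0.1303, 0.2144]
tcp_rot: [[-0.118, 0.004, -0.993], [0.993, -0.002, -0.118], [-0.003, -1.0, -0.004]]
force: [0.6, 0.2, 0.2]
width: 1.003
t: 1.98
ee_pos: [0.5525, 0.0282, 0.1945]
tcp_rot: [[-0.117, 0.005, -0.993], [0.993, -0.002, -0.117], [-0.003, -1.0, -0.005]]
force: [-0.0, 0.6, -0.4]
width: 0.999
t: 2.32
ee_pos: [0.6009, -0.0436, 0.0945]
tcp_rot: [[-0.114, -0.002, -0.993], [0.993, -0.003, -0.114], [-0.003, -1.0, 0.003]]
force: [-0.1, 0.3, 0.5]
width: 0.995
[ 0.60093753 -0.04361214  0.0944693 ] 2.3167
0.006 8844 0.009242582614865276 (array([522.8, -43.2]), array([150.4,  80.2]), 7.8)
0.03 1903 0.03520089402918354 (array([508.3, -45.3]), array([63.8, 31.9]), 8.1)
0.044 438 0.04722441010137375 (array([511. , -45.5]), array([58.7, 23.6]), 8.3)
0.052 630 0.057099881823805695 (array([546.7, -40.1]), array([13.8, 25.8]), 6.5)
```

View pics/w1.png

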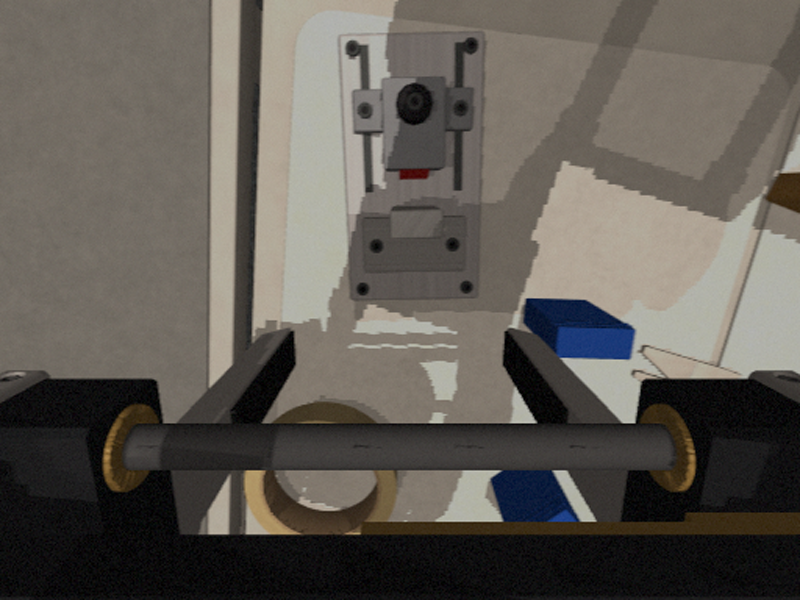

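```bash
python3 - <<'E'
from h import *
p=dict(np.load('w1.npz')); w,u,v=world(p,None,(p['pos'],p['rot']))
for a in (7.5,7.8):
    a=np.radians(a); ex=np.array([np.cos(a),np.sin(a)]); ey=np.array([-ex[1],ex[0]])
    d=w[:,:2]*1000-np.array([522.8,-43.2]); X=d@ex; Y=d@ey; z=w[:,2]*1000
    for col in (-8,-4,0,4,8,11):
        c=np.abs(Y-col)<2; 
        j=c&(z>32)&(z<38)&(np.abs(X)<60); b=c&(z>52)&(z<61)&(np.abs(X)<60); f=c&(z<12.5)&(z>6)&(X<15)&(X>-15)
        print(col,'jaw max',np.sort(X[j])[-3:].round(2),'back',np.sort(X[b])[:3].round(2),'floor',(X[f].min().round(1),X[f].max().round(1)) if f.any() else '')
    j=(z>32)&(z<38)&(np.abs(X)<60)&(np.abs(Y)<20); print('jawY',np.percentile(Y[j],[1,99])); 
    b=(z>52)&(z<61)&(np.abs(X)<60); print('backY',np.percentile(Y[b],[0.5,99.5]),'X',np.percentile(X[b],[.5,99.5]))
i=p['image'][85:150,225:305]; cv2.imwrite('pics/w1c.png',cv2.resize(i,None,fx=9,fy=9,interpolation=cv2.INTER_NEAREST))
E
```

```text
-8 jaw max [17.26 17.29 17.35] back [17.24 17.25 17.26] floor (np.float64(-2.0), np.float64(14.9))
-4 jaw max [-2.62 -2.61 -2.55] back [17.26 17.27 17.27] floor (np.float64(2.4), np.float64(15.0))
0 jaw max [-2.6  -2.55 -2.55] back [17.28 17.3  17.31] floor (np.float64(2.5), np.float64(15.0))
4 jaw max [-3.17 -2.57 -2.56] back [17.32 17.38 17.38] floor (np.float64(2.5), np.float64(14.2))
8 jaw max [-3.14 -3.12 -2.5 ] back [17.4  17.46 17.46] floor (np.float64(-1.7), np.float64(14.2))
11 jaw max [-3.12 -3.09 -3.07] back [17.45 17.45 17.46] floor (np.float64(-2.6), np.float64(14.3))
jawY [-15.94412482  15.54350439]
backY [-12.84793129  12.31518581] X [17.25894676 31.12342393]
-8 jaw max [17.21 17.25 17.32] back [17.2  17.21 17.21] floor (np.float64(-2.1), np.float64(14.9))
-4 jaw max [-2.64 -2.63 -2.58] back [17.24 17.24 17.24] floor (np.float64(2.4), np.float64(15.0))
0 jaw max [-2.59 -2.55 -2.55] back [17.27 17.3  17.32] floor (np.float64(2.5), np.float64(15.0))
4 jaw max [-3.14 -2.56 -2.54] back [17.33 17.4  17.41] floor (np.float64(2.5), np.float64(14.2))
8 jaw max [-3.1  -3.07 -2.46] back [17.43 17.5  17.5 ] floor (np.float64(-1.7), np.float64(14.3))
11 jaw max [-3.07 -3.03 -3.01] back [17.5  17.5  17.51] floor (np.float64(-2.6), np.float64(14.4))
jawY [-15.78543962  15.65618694]
backY [-12.96256822  12.17554452] X [17.21224064 31.17423064]
```

View pics/w1c.png

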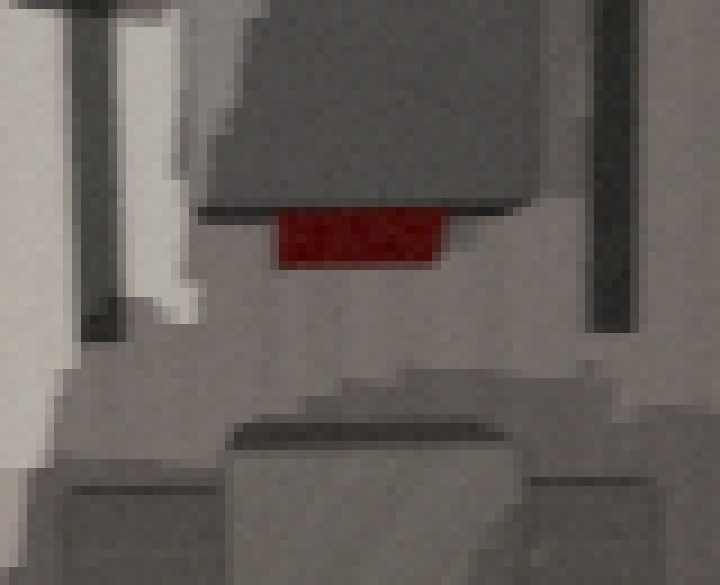

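```bash
python3 - <<'E'
from h import *
p=dict(np.load('w1.npz')); w,u,v=world(p,None,(p['pos'],p['rot']))
a=np.radians(7.5); ex=np.array([np.cos(a),np.sin(a)]); ey=np.array([-ex[1],ex[0]])
d=w[:,:2]*1000-np.array([522.8,-43.2]); X=d@ex; Y=d@ey; z=w[:,2]*1000
for uu in (252,266,276):
    s=(u==uu)&(v>100)&(v<145); print(uu); print([(int(b),float(x.round(1)),float(c.round(1)),int(p['image'][b,uu].mean())) for b,x,c in zip(v[s],X[s],z[s])])
# jig plate edges
s=(z>6)&(z<12.5)&(np.abs(X)<90)&(np.abs(Y)<55); 
for q in (-30,30):
    k=s&(np.abs(X)<70)
xs=np.arange(-65,66,10); lo=[]; hi=[]
for x in xs:
    k=s&(np.abs(X-x)<5); lo.append(np.percentile(Y[k],1)); hi.append(np.percentile(Y[k],99))
print(np.polyfit(xs,lo,1)*[57.3,1],np.polyfit(xs,hi,1)*[57.3,1])
ys=np.arange(-35,36,7); lo=[];hi=[]
for y in ys:
    k=s&(np.abs(Y-y)<3.5); lo.append(np.percentile(X[k],.5)); hi.append(np.percentile(X[k],99.5))
print(np.polyfit(ys,lo,1)*[57.3,1],np.polyfit(ys,hi,1)*[57.3,1])
E
```

```text
252
[(101, -8.1, 34.7, 76), (102, -7.3, 35.0, 78), (103, -6.6, 34.9, 79), (104, -5.8, 34.5, 76), (105, -5.0, 36.1, 74), (106, -4.3, 34.6, 75), (107, -3.4, 36.1, 69), (108, -2.7, 35.1, 39), (109, -2.6, 18.2, 53), (110, -2.1, 9.2, 101), (111, -1.2, 8.4, 107), (112, -0.3, 10.4, 107), (113, 0.6, 9.6, 107), (114, 1.5, 9.6, 106), (115, 2.3, 9.6, 105), (116, 3.2, 9.6, 107), (117, 4.1, 9.1, 105), (118, 5.0, 9.1, 103), (119, 5.9, 8.5, 109), (120, 6.8, 8.7, 107), (121, 7.7, 9.3, 104), (122, 8.5, 9.1, 106), (123, 9.4, 10.5, 109), (124, 10.3, 9.0, 107), (125, 11.2, 9.3, 108), (126, 12.1, 8.6, 107), (127, 13.0, 8.7, 108), (128, 13.9, 8.4, 109), (129, 14.8, 9.2, 109), (130, 15.8, 8.6, 106), (131, 16.7, 8.4, 106), (132, 17.3, 15.9, 55), (133, 17.3, 36.4, 53), (134, 17.3, 53.8, 61), (135, 17.9, 56.4, 88), (136, 18.6, 57.2, 101), (137, 19.4, 56.7, 98), (138, 20.1, 57.5, 99), (139, 20.9, 57.4, 96), (140, 21.6, 56.8, 97), (141, 22.3, 58.2, 98), (142, 23.0, 58.4, 96), (143, 23.9, 57.1, 97), (144, 24.6, 57.0, 98)]
266
[(101, -7.9, 35.2, 75), (102, -7.1, 35.9, 73), (103, -6.4, 35.4, 74), (104, -5.6, 34.8,
[... 1317 characters left out ...]
6), (119, 6.2, 8.2, 105), (120, 7.1, 8.6, 109), (121, 8.0, 9.6, 109), (122, 8.9, 9.9, 105), (123, 9.8, 10.2, 109), (124, 10.7, 9.1, 107), (125, 11.6, 9.8, 109), (126, 12.5, 8.7, 86), (127, 13.3, 9.9, 87), (128, 14.3, 8.9, 86), (129, 15.2, 9.2, 87), (130, 16.1, 9.6, 86), (131, 16.9, 9.9, 72), (132, 17.2, 27.1, 53), (133, 17.1, 46.5, 55), (134, 17.5, 55.8, 83), (135, 18.2, 57.3, 98), (136, 18.9, 57.1, 98), (137, 19.7, 57.1, 96), (138, 20.4, 57.4, 100), (139, 21.1, 58.0, 94), (140, 21.9, 56.7, 95), (141, 22.7, 56.6, 92), (142, 23.4, 56.7, 95), (143, 24.2, 56.7, 94), (144, 25.0, 56.2, 94)]
[  0.26376038 -39.31363486] [ 0.40160697 39.26998966]
[ -0.11243682 -74.25191595] [-0.28643195 73.83398747]
```

The gap measures about 19.8 mm (jaw face edge at row ~170 of the enlarged view, backstop edge at ~207, red pad at (413,174)). That points to the brass 17 mm block, so I try it first.

```bash
python3 -m inch '[-0.3,0.4,0.755,0,0,-0.08,-1,-0.35,0.9,0.755,0,0,-0.215,-1,-0.35,0.9,0.755,0,0,-0.215,-1]'; python3 -m inch '[-0.3,0.9,0.1,0,0,-0.06,-1,-0.3,0.9,0.1,0,0,-0.06,-1,-0.3,0.9,0.1,0,0,-0.06,-1]'
```

```text
t: 2.62
ee_pos: [0.5654, 0.0491, 0.1743]
tcp_rot: [[0.229, -0.0, -0.973], [0.973, -0.0, 0.229], [-0.0, -1.0, 0.0]]
force: [0.3, 1.4, 0.6]
width: 1.001
t: 2.87
ee_pos: [0.5332, 0.1447, 0.1874]
tcp_rot: [[0.316, 0.003, -0.949], [0.949, 0.003, 0.316], [0.004, -1.0, -0.001]]
force: [-0.1, -0.3, 0.4]
width: 1.002
```

```bash
python3 -m inch '[-0.246,0.48,-0.17,0,0,0.062,-1,-0.246,0.48,-0.17,0,0,0.062,-1,-0.246,0.48,-0.17,0,0,0.062,-1]'; python3 - <<'E'
from plant import robot, read_camera
from h import *
o=robot.observe(); p=read_camera('wrist')
cv2.imwrite('pics/w2.png',cv2.resize(p['image'],(800,600),interpolation=cv2.INTER_CUBIC))
w,u,v=world(p,None,(o['ee_pos'],o['tcp_rot']))
s=(np.hypot(w[:,0]-.508,w[:,1]-.192)<.035)&(w[:,2]>.055)&(w[:,2]<.065)
print(o['ee_pos'],o['tcp_rot'].round(3),s.sum(),np.median(w[s,2]),rect(w[s,:2]))
E
```

```text
t: 3.12
ee_pos: [0.5053, 0.1962, 0.1709]
tcp_rot: [[0.218, 0.001, -0.976], [0.976, 0.005, 0.218], [0.005, -1.0, 0.001]]
force: [0.4, -1.1, -0.3]
width: 1.002
[0.50531057 0.19618225 0.17089384] [[ 0.218  0.001 -0.976]
 [ 0.976  0.005  0.218]
 [ 0.005 -1.     0.001]] 606 0.059520365829571 (array([508.6, 193. ]), array([39. , 17.6]), 77.4)
```

View pics/w2.png

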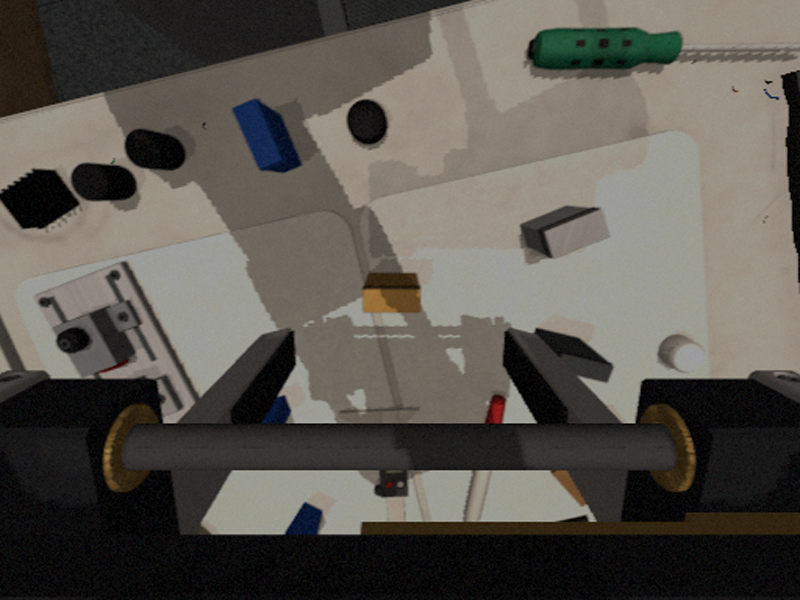

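Brass block sits at (391,292), aligned with the jaws. Descending to grip.

```bash
python3 -m inch '[0.033,-0.032,-0.4,0,0,0,-1,0.033,-0.032,-0.8,0,0,0,-1,0.033,-0.032,-0.9,0,0,0,-1,0.033,-0.032,-0.9,0,0,0,-1]'
```

```text
t: 3.5
ee_pos: [0.5085, 0.1898, 0.0791]
tcp_rot: [[0.219, -0.003, -0.976], [0.976, 0.002, 0.219], [0.001, -1.0, 0.004]]
force: [0.0, -0.6, -0.2]
width: 1.002
```

```bash
python3 -m inch '[0.001,0.03,-0.22,0,0,0,-1,0.001,0.03,-0.44,0,0,0,-1,0.001,0.03,-0.44,0,0,0,-1,0.001,0.03,-0.44,0,0,0,-1]'
```

```text
t: 3.83
ee_pos: [0.5096, 0.1925, 0.0363]
tcp_rot: [[0.22, -0.003, -0.976], [0.976, 0.002, 0.22], [0.001, -1.0, 0.003]]
force: [-0.1, -0.1, 0.7]
width: 1.003
```

```bash
python3 -m inch '[-0.01,0.005,-0.01,0,0,0,1,-0.01,0.005,-0.01,0,0,0,1,-0.01,0.005,-0.01,0,0,0,1,-0.01,0.005,-0.01,0,0,0,1,-0.01,0.005,-0.01,0,0,0,1,-0.01,0.005,-0.01,0,0,0,1,-0.01,0.005,-0.01,0,0,0,1,-0.01,0.005,-0.01,0,0,0,1]' 25
```

```text
t: 4.5
ee_pos: [0.5085, 0.193, 0.0353]
tcp_rot: [[0.22, -0.003, -0.976], [0.976, 0.002, 0.22], [0.001, -1.0, 0.003]]
force: [0.2, -0.0, 0.0]
width: 0.465
```

```bash
python3 -m inch '[0,0,0,0,0,0,1,0,0,0,0,0,0,1,0,0,0,0,0,0,1]'; python3 -m inch '[0,0,0.3,0,0,0,1,0,0,0.7,0,0,0,1,0,0,1,0,0,0,1,0,0,1,0,0,0,1]'
python3 - <<'E'
from plant import robot, read_camera
from h import *
o=robot.observe(); p=read_camera('wrist')
cv2.imwrite('pics/w3.png',cv2.resize(p['image'],(800,600),interpolation=cv2.INTER_CUBIC))
w,u,v=world(p,None,(np.zeros(3),np.eye(3)))
print(o['ee_pos'],o['tcp_rot'].round(3),o['width'],o['force'])
s=(np.abs(w[:,0])<.03)&(np.abs(w[:,2])<.03)&(w[:,1]>-.06)&(w[:,1]<.06)
q=w[s]*1000; print(s.sum(),q.min(0),q.max(0)); 
k=q[:,1]<-20; print(k.sum(), rect(q[k][:,[0,2]]), np.median(q[k,1]))
E
```

```text
t: 4.75
ee_pos: [0.5084, 0.1928, 0.0353]
tcp_rot: [[0.219, -0.003, -0.976], [0.976, 0.001, 0.219], [0.001, -1.0, 0.003]]
force: [0.6, -0.4, 0.7]
width: 0.423
t: 5.08
ee_pos: [0.5126, 0.194, 0.1413]
tcp_rot: [[0.219, 0.009, -0.976], [0.976, 0.005, 0.219], [0.007, -1.0, -0.008]]
force: [0.8, 0.2, -1.0]
width: 0.422
[0.51264674 0.19404125 0.1412527 ] [[ 0.219  0.009 -0.976]
 [ 0.976  0.005  0.219]
 [ 0.007 -1.    -0.008]] 0.42247230722572254 [ 0.75396374  0.20240689 -0.99625677]
5791 [-29.96012756 -59.99183801  -8.26010435] [29.99789978 34.8272734  11.28603221]
3775 (array([1.3000e+00, 1.4904e+03]), array([19526.5, 59945.5]), 89.9) -25.03799676373478
```

View pics/w3.png

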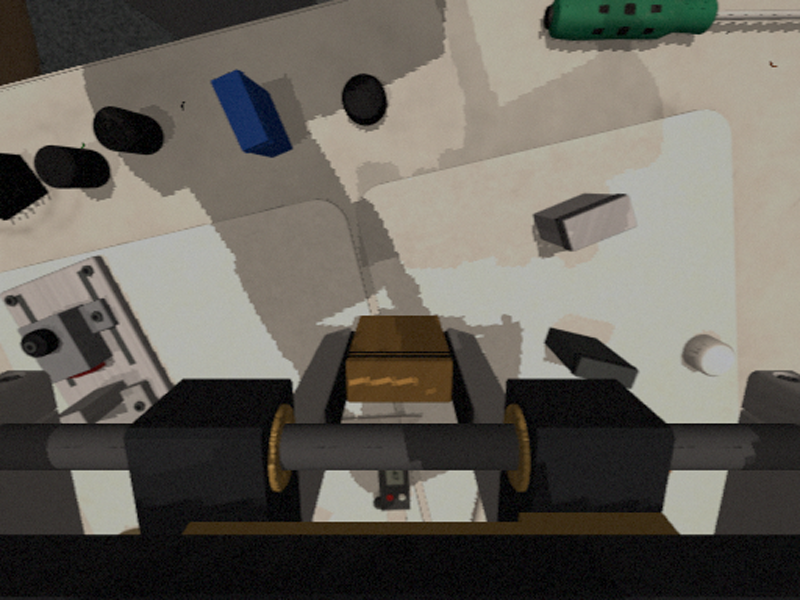

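Brass block held (top face at (400,378), lower front edge at row 318). Measuring it in the tool frame.

```bash
cat > held.py <<'E'
from plant import robot, read_camera
from h import *
o=robot.observe(); p=read_camera('wrist')
w,u,v=world(p,None,(np.zeros(3),np.eye(3)))
s=(np.abs(w[:,0])<.025)&(np.abs(w[:,2])<.025)&(w[:,1]>-.035)&(w[:,1]<.05)
q=w[s]*1000
for x0 in (-12,0,12):
    k=np.abs(q[:,0]-x0)<4; t=k&(q[:,1]<-22); f=k&(q[:,1]>-20)
    b=np.polyfit(q[f,1],q[f,2],1)
    print(x0,'top y',np.median(q[t,1]).round(1),'z',q[t,2].min().round(1),q[t,2].max().round(1),'front face z=%.1f slope(deg) %.1f'%(b[1],b[0]*57.3),'y range',q[f,1].min().round(1),q[f,1].max().round(1))
R=np.array(o['tcp_rot']); print(o['t'],o['ee_pos'],'yaw',np.degrees(np.arctan2(R[1,0],R[0,0])).round(2),'tilt',R[2].round(4),o['force'],o['width'])
E
python3 held.py
```

```text
-12 top y -24.2 z -8.1 9.2 front face z=8.4 slope(deg) -0.2 y range -20.0 35.1
0 top y -24.3 z -7.8 9.0 front face z=8.4 slope(deg) -0.2 y range -19.8 34.7
12 top y -24.2 z -7.9 9.0 front face z=8.5 slope(deg) -0.3 y range -19.9 34.2
5.1333 [0.51086821 0.19360015 0.1383953 ] yaw 77.32 tilt [ 0.0044 -1.     -0.0035] [-0.13598347 -1.45776331 -0.97254839] 0.42187954269553474
```

```bash
python3 -m inch '[0.1,-0.4,-0.02,0,0,0.07,1,0.1,-0.8,-0.02,0,0,0.15,1,0.1,-0.8,-0.02,0,0,0.226,1,0.1,-0.8,-0.02,0,0,0.226,1]'; python3 -m inch '[0.1,-0.4,-0.02,0,0,0,1,0.1,-0.8,-0.02,0,0,0,1,0.1,-0.8,-0.02,0,0,0,1]'
```

```text
t: 5.52
ee_pos: [0.5173, 0.1111, 0.1317]
tcp_rot: [[-0.133, -0.006, -0.991], [0.991, 0.001, -0.133], [0.002, -1.0, 0.006]]
force: [0.9, 0.6, -1.2]
width: 0.42
t: 5.77
ee_pos: [0.5269, 0.0261, 0.1278]
tcp_rot: [[-0.126, -0.009, -0.992], [0.992, -0.002, -0.126], [-0.001, -1.0, 0.009]]
force: [-0.3, 0.1, -1.1]
width: 0.428
```

```bash
python3 -m inch '[0.04,-0.35,-0.06,0,0,0.003,1,0.04,-0.68,-0.06,0,0,0.003,1,0.04,-0.685,-0.06,0,0,0.003,1,0.04,-0.685,-0.06,0,0,0.003,1,0.04,-0.685,-0.06,0,0,0.003,1]'; python3 held.py;  python3 - <<'E'
from plant import robot, read_camera
from h import *
o=robot.observe(); p=read_camera('wrist')
cv2.imwrite('pics/w4.png',cv2.resize(p['image'],(800,600),interpolation=cv2.INTER_CUBIC))
w,u,v=world(p,None,(o['ee_pos'],o['tcp_rot']))
a=np.radians(7.5); ex=np.array([np.cos(a),np.sin(a)]); ey=np.array([-ex[1],ex[0]])
d=w[:,:2]*1000-np.array([522.8,-43.2]); X=d@ex; Y=d@ey; z=w[:,2]*1000
for c in (-14,-10,10,14):
    k=(np.abs(Y-c)<2)&(z>32)&(z<38)&(X>-40)&(X<10); print(c,k.sum(),np.sort(X[k])[-3:] if k.any() else '')
k=(z>32)&(z<38)&(X>-40)&(X<5)&(np.abs(Y)<25); print(np.percentile(Y[k],[1,99]),np.median(z[k]))
E
```

```text
t: 6.18
ee_pos: [0.5302, -0.041, 0.1208]
tcp_rot: [[-0.129, -0.011, -0.992], [0.992, -0.001, -0.129], [0.001, -1.0, 0.011]]
force: [0.8, 0.4, -1.0]
width: 0.425
-12 top y -24.3 z -8.4 8.3 front face z=7.9 slope(deg) -0.3 y range -19.9 33.9
0 top y -24.3 z -8.4 8.7 front face z=7.9 slope(deg) -0.2 y range -19.7 34.7
12 top y -24.3 z -8.6 8.4 front face z=7.9 slope(deg) -0.3 y range -20.0 34.8
6.1833 [ 0.53015602 -0.04101457  0.12081299] yaw 97.44 tilt [ 9.000e-04 -9.999e-01  1.140e-02] [ 0.77907109  0.40079632 -0.96915491] 0.4252472057884738
-14 162 [-3.16918699 -3.02154029 -2.96093628]
-10 144 [-3.03996748 -2.98296837 -2.80764174]
10 151 [-3.25870674 -3.2321737  -3.22112197]
14 155 [-3.08752958 -3.08444215 -2.96797157]
[-15.43883396  15.61671964] 35.203837027526525
```

View pics/w4.png

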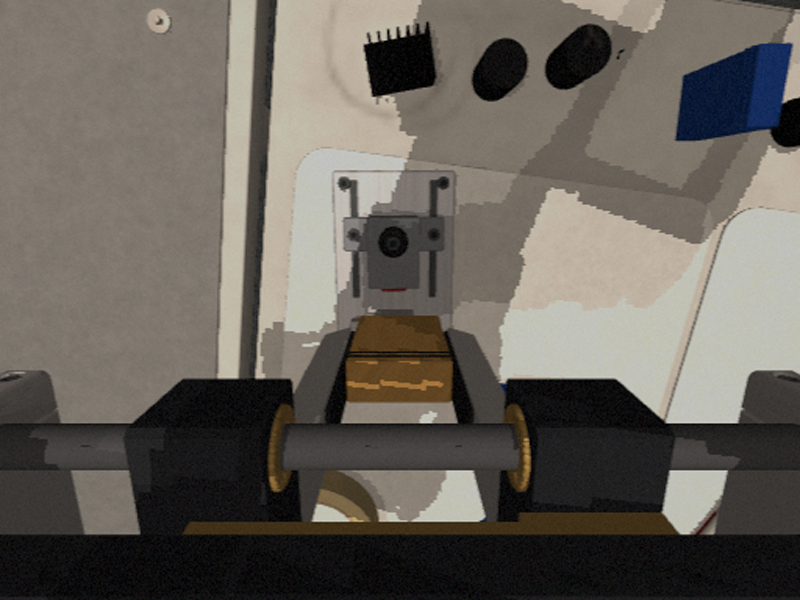

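```bash
python3 -m inch '[0.0,-0.014,-0.12,0,-0.007,0.001,1,0.0,-0.014,-0.24,0,-0.007,0.001,1,0.0,-0.014,-0.24,0,-0.007,0.001,1,0.0,-0.014,-0.24,0,-0.007,0.001,1,0.0,-0.014,-0.24,0,-0.007,0.001,1]'; python3 held.py
```

```text
t: 6.7
ee_pos: [0.5309, -0.0413, 0.0978]
tcp_rot: [[-0.134, 0.001, -0.991], [0.991, -0.001, -0.134], [-0.001, -1.0, -0.001]]
force: [-0.1, -0.7, -0.5]
width: 0.422
-12 top y -24.3 z -8.5 8.5 front face z=7.9 slope(deg) -0.2 y range -19.9 35.3
0 top y -24.2 z -8.7 8.4 front face z=7.9 slope(deg) -0.3 y range -20.0 34.3
12 top y -24.3 z -8.5 8.4 front face z=8.0 slope(deg) -0.3 y range -20.0 34.5
6.7 [ 0.53085509 -0.0413098   0.09784396] yaw 97.71 tilt [-0.0014 -1.     -0.0012] [-0.05017362 -0.65522999 -0.51228864] 0.42222965272405716
```

```bash
python3 -m inch '[-0.013,-0.012,0,0,0,-0.001,1,-0.013,-0.012,0,0,0,-0.001,1,-0.013,-0.012,0,0,0,-0.001,1]'; python3 -m inch '[0,0,-0.08,0,0,0,1,0,0,-0.15,0,0,0,1,0,0,-0.22,0,0,0,1,0,0,-0.22,0,0,0,1]'; python3 held.py;python3 - <<'E'
from plant import robot, read_camera
from h import *
for n in ('side','scene','wrist'):
    p=read_camera(n); i=p['image']
    i=i if n=='wrist' else i[200:340,210:390]
    cv2.imwrite(f'pics/{n}5.png',cv2.resize(i,(770,600),interpolation=cv2.INTER_CUBIC))
E
```

```text
t: 7.0
ee_pos: [0.53, -0.0428, 0.0985]
tcp_rot: [[-0.132, 0.003, -0.991], [0.991, -0.002, -0.132], [-0.002, -1.0, -0.003]]
force: [-0.3, -0.8, -1.2]
width: 0.425
t: 7.33
ee_pos: [0.5288, -0.0426, 0.075]
tcp_rot: [[-0.132, 0.0, -0.991], [0.991, -0.001, -0.132], [-0.001, -1.0, 0.0]]
force: [-1.1, -0.2, -1.4]
width: 0.426
-12 top y -26.2 z -7.2 9.8 front face z=9.2 slope(deg) 8.9 y range -19.9 41.6
0 top y -26.2 z -7.5 9.5 front face z=9.2 slope(deg) 9.4 y range -19.8 41.3
12 top y -26.2 z -7.4 9.8 front face z=9.2 slope(deg) 9.1 y range -19.5 41.7
7.3333 [ 0.52882666 -0.04261883  0.07495258] yaw 97.59 tilt [-0.001 -1.     0.   ] [-1.06512746 -0.2276815  -1.39481766] 0.4256336959283245
```

View pics/side5.png

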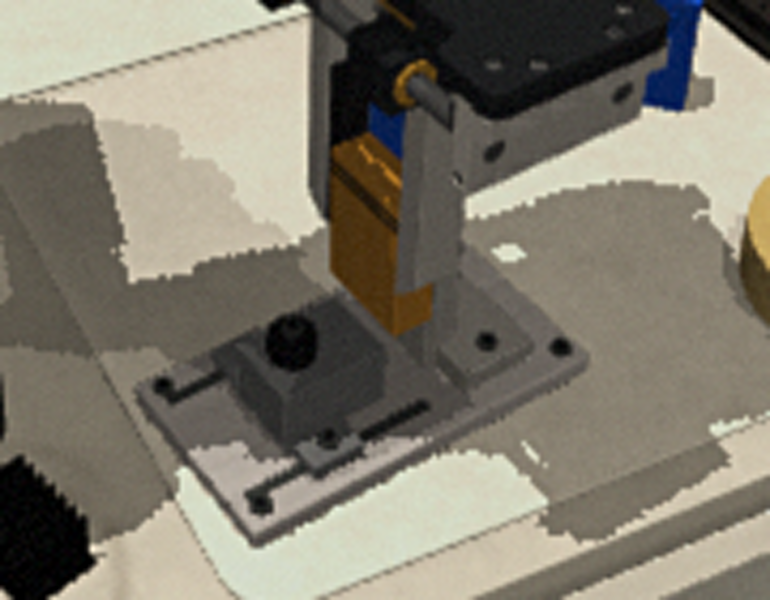

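View pics/wrist5.png

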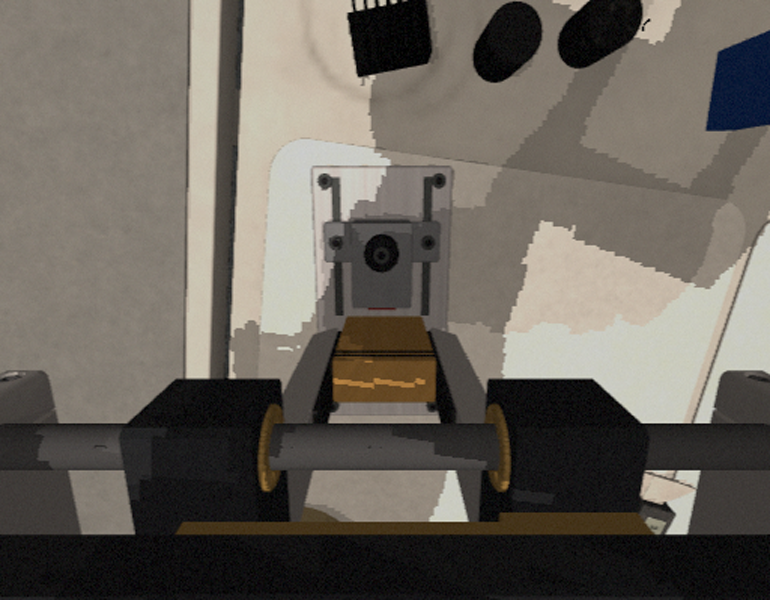

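```bash
cat > held2.py <<'E'
from plant import robot, read_camera
from h import *
o=robot.observe(); p=read_camera('wrist')
w,u,v=world(p,None,(np.zeros(3),np.eye(3)))
s=(np.abs(w[:,0])<.016)&(np.abs(w[:,2])<.02)&(w[:,1]>-.035)&(w[:,1]<.06)
q=w[s]*1000; uu=u[s]; vv=v[s]
t=q[:,1]<-20; A=np.c_[q[t,0],q[t,2],np.ones(t.sum())]; 
for _ in range(4):
    c=np.linalg.lstsq(A,q[t,1],rcond=None)[0]; r=q[t,1]-A@c; k=np.abs(r)<1.5; idx=np.nonzero(t)[0][k]; t=np.zeros_like(t); t[idx]=1; A=A[k]
print('top plane tilt deg (about z, about x)',(c[:2]*57.3).round(2),'y0',c[2].round(2),'z',np.percentile(q[t,2],[1,99]).round(1))
m=np.abs(uu-256)<2
for a,b in sorted(set(zip(vv[m],uu[m])))[::1]:
    if b==256: i=np.nonzero((vv==a)&(uu==b))[0][0]; print(a,q[i].round(1).tolist(),end=' ')
R=np.array(o['tcp_rot']); print(); print(o['t'],o['ee_pos'],R[2].round(4),o['force'],o['torque'],o['width'])
E
python3 held2.py
```

```text
top plane tilt deg (about z, about x) [-0.11  2.43] y0 -26.19 z [-7.   9.3]
186 [2.4, 41.8, 18.7] 187 [2.4, 40.8, 18.1] 188 [2.4, 41.0, 17.3] 189 [2.4, 41.1, 16.4] 190 [2.4, 42.3, 15.2] 191 [2.4, 40.7, 14.8] 192 [2.4, 39.7, 14.3] 193 [2.4, 40.4, 13.2] 194 [2.4, 40.8, 12.3] 195 [2.4, 39.8, 11.7] 196 [2.4, 41.9, 10.3] 197 [2.5, 52.3, 6.5] 203 [2.4, 30.6, 7.9] 204 [2.4, 28.1, 7.8] 205 [2.4, 24.8, 8.1] 206 [2.4, 21.8, 8.3] 207 [2.4, 19.0, 8.4] 208 [2.3, 16.8, 8.4] 209 [2.3, 14.9, 8.2] 210 [2.3, 13.0, 8.1] 211 [2.3, 9.8, 8.4] 212 [2.3, 8.6, 8.1] 213 [2.3, 4.9, 8.7] 214 [2.3, 3.7, 8.4] 215 [2.3, 1.2, 8.6] 216 [2.3, -0.8, 8.6] 217 [2.3, -3.5, 8.9] 218 [2.3, -4.1, 8.4] 219 [2.3, -6.4, 8.6] 220 [2.3, -9.2, 9.0] 221 [2.3, -10.6, 8.9] 222 [2.3, -11.8, 8.7] 223 [2.3, -12.6, 8.3] 224 [2.2, -16.1, 9.0] 225 [2.2, -17.9, 9.1] 227 [2.2, -21.8, 9.4] 228 [2.2, -23.0, 9.3] 229 [2.2, -25.0, 9.5] 230 [2.2, -25.0, 8.9] 231 [2.2, -27.0, 9.1] 232 [2.2, -25.8, 8.0] 233 [2.2, -25.6, 7.3] 234 [2.2, -26.7, 7.1] 235 [2.2, -26.4, 6.4] 236 [2.2, -26.2, 5.7] 237 [2.2, -25.6, 4.8] 238 [2.2, -27.4, 5.0] 239 [2.2, -25.5, 3.5] 240 [2.2, -26.5, 3.3] 241 [2.2, -26.0, 2.5] 242 [2.2, -26.7, 2.2] 243 [2.2, -26.0, 1.2] 244 [2.2, -25.5, 0.3] 245 [2.2, -25.4, -0.3] 246 [2.2, -26.9, -0.2] 247 [2.2, -27.0, -0.8] 248 [2.2, -25.6, -2.2] 249 [2.2, -26.1, -2.5] 250 [2.2, -26.8, -2.8] 251 [2.2, -25.9, -3.9] 252 [2.2, -26.4, -4.3] 253 [2.2, -26.8, -4.7] 254 [2.2, -26.9, -5.3] 255 [2.3, -25.5, -6.7] 256 [2.3, -26.7, -6.7] 
7.5333 [ 0.5300613  -0.04284788  0.07628075] [-0.0019 -1.     -0.0023] [ 0.29417379 -0.69717091 -1.17608506] [0.09643854 0.03689327 0.03338023] 0.42714803700549103
```

The block was nudged about 2 mm up and 1.4° askew in the grip (top plane tilt 2.4°, side view shows its foot just under the backstop's top). It is free now, with about 1 N on the wrist. I'll straighten it before entering the gap.

```bash
python3 -m inch '[0,0.003,0,-0.002,0.015,0,1,0,0.003,0,-0.002,0.015,0,1,0,0.003,0,-0.002,0.015,0,1,0,0.003,0,-0.002,0.015,0,1]'; python3 held2.py; python3 - <<'E'
from plant import robot, read_camera
from h import *
for n in ('side','scene'):
    p=read_camera(n); i=p['image'][215:320,230:370]
    cv2.imwrite(f'pics/{n}6.png',cv2.resize(i,(800,600),interpolation=cv2.INTER_CUBIC))
E
```

```text
t: 7.92
ee_pos: [0.5302, -0.0426, 0.0765]
tcp_rot: [[-0.132, -0.02, -0.991], [0.991, -0.005, -0.132], [-0.002, -1.0, 0.021]]
force: [-0.1, -0.1, -0.8]
width: 0.42
top plane tilt deg (about z, about x) [-0.13  2.56] y0 -26.18 z [-7.   9.3]
185 [2.4, 42.2, 19.4] 186 [2.4, 41.7, 18.7] 187 [2.4, 42.7, 17.6] 188 [2.4, 40.5, 17.4] 189 [2.4, 41.2, 16.4] 190 [2.4, 41.9, 15.3] 191 [2.4, 40.4, 14.9] 192 [2.4, 41.8, 13.7] 193 [2.4, 41.8, 12.9] 194 [2.4, 41.2, 12.2] 195 [2.4, 41.8, 11.2] 196 [2.4, 40.5, 10.7] 197 [2.4, 41.6, 9.5] 198 [2.5, 52.6, 5.5] 203 [2.4, 30.1, 8.0] 204 [2.4, 27.4, 8.0] 205 [2.4, 24.3, 8.2] 206 [2.4, 23.0, 7.9] 207 [2.3, 19.9, 8.1] 208 [2.3, 16.8, 8.3] 209 [2.3, 16.1, 7.8] 210 [2.3, 12.6, 8.2] 211 [2.3, 10.0, 8.4] 212 [2.3, 7.7, 8.5] 213 [2.3, 6.0, 8.3] 214 [2.3, 3.7, 8.4] 215 [2.3, 0.4, 8.9] 216 [2.3, 0.3, 8.2] 217 [2.3, -3.1, 8.7] 218 [2.3, -5.2, 8.8] 219 [2.3, -6.6, 8.7] 220 [2.3, -8.4, 8.7] 221 [2.3, -11.2, 9.1] 222 [2.2, -12.2, 8.8] 223 [2.2, -14.2, 8.9] 224 [2.2, -15.6, 8.8] 225 [2.2, -18.8, 9.4] 226 [2.2, -19.2, 9.0] 227 [2.2, -22.2, 9.5] 228 [2.2, -21.9, 8.8] 229 [2.2, -24.0, 9.1] 230 [2.2, -24.8, 8.8] 231 [2.2, -25.9, 8.6] 232 [2.2, -26.2, 8.2] 233 [2.2, -26.0, 7.4] 234 [2.2, -26.9, 7.2] 235 [2.2, -26.5, 6.4] 236 [2.2, -26.6, 5.8] 237 [2.2, -25.5, 4.7] 238 [2.2, -25.9, 4.3] 239 [2.2, -25.9, 3.7] 240 [2.2, -25.8, 3.0] 241 [2.2, -26.2, 2.5] 242 [2.2, -26.3, 2.0] 243 [2.2, -26.1, 1.2] 244 [2.2, -26.0, 0.6] 245 [2.2, -25.8, -0.1] 246 [2.2, -26.4, -0.5] 247 [2.2, -25.4, -1.6] 248 [2.2, -26.7, -1.6] 249 [2.2, -26.3, -2.4] 250 [2.2, -26.3, -3.1] 251 [2.2, -26.4, -3.7] 252 [2.2, -26.1, -4.5] 253 [2.2, -25.6, -5.4] 254 [2.2, -25.9, -5.9] 255 [2.2, -26.6, -6.1] 256 [2.2, -26.1, -7.0] 
7.9167 [ 0.53018526 -0.04256216  0.07645323] [-0.002  -0.9998  0.0208] [-0.10389882 -0.09714168 -0.78951086] [ 0.0431189  -0.04362651  0.01094915] 0.42027029768767055
```

View pics/scene6.png

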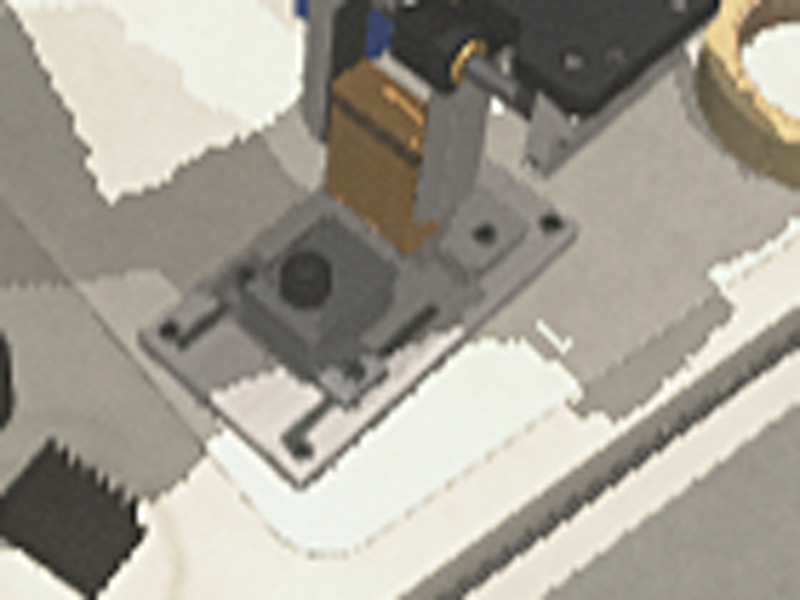

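View pics/side6.png

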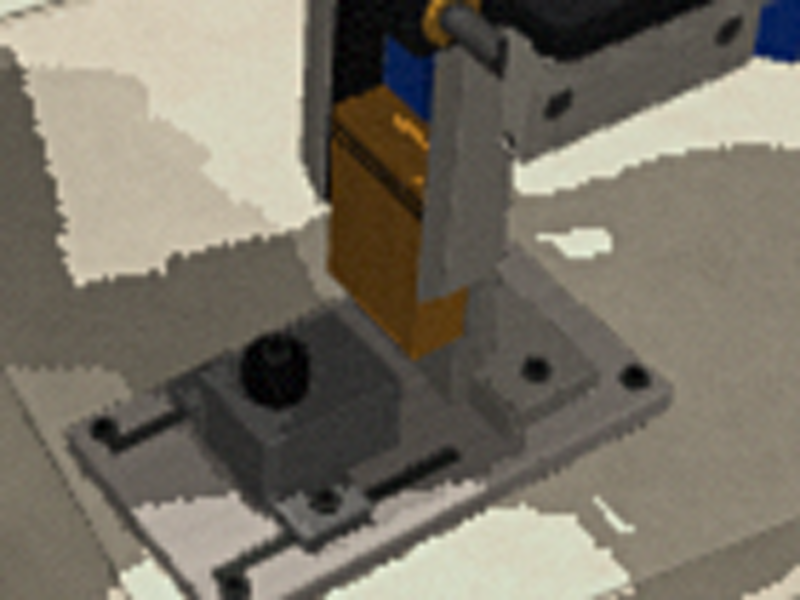

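```bash
python3 -m inch '[-0.002,0,-0.03,0,0,0,1,-0.002,0,-0.06,0,0,0,1,-0.002,0,-0.09,0,0,0,1,-0.002,0,-0.12,0,0,0,1]'; python3 -c "
from plant import robot;o=robot.observe();print(o['ee_pos'],o['force'],o['torque'])"
```

```text
t: 8.4
ee_pos: [0.5296, -0.0425, 0.064]
tcp_rot: [[-0.132, -0.021, -0.991], [0.991, -0.005, -0.132], [-0.002, -1.0, 0.021]]
force: [-0.2, -0.6, -1.4]
width: 0.422
[ 0.52960062 -0.04253049  0.06404559] [-0.16593924 -0.60834556 -1.42593763] [ 0.04629208 -0.05180309  0.01401032]
```

```bash
python3 -m inch '[0,0,-0.02,0,0,0,1,0,0,-0.04,0,0,0,1,0,0,-0.06,0,0,0,1]'; python3 -m inch '[0,0,-0.02,0,0,0,1,0,0,-0.04,0,0,0,1,0,0,-0.06,0,0,0,1]'
```

```text
t: 8.65
ee_pos: [0.5313, -0.0426, 0.0585]
tcp_rot: [[-0.132, -0.017, -0.991], [0.991, -0.005, -0.132], [-0.003, -1.0, 0.018]]
force: [2.4, 0.4, 2.8]
width: 0.426
t: 8.9
ee_pos: [0.5316, -0.0428, 0.0527]
tcp_rot: [[-0.132, -0.017, -0.991], [0.991, -0.005, -0.132], [-0.003, -1.0, 0.017]]
force: [1.3, 0.2, 1.4]
width: 0.422
```

```bash
python3 -m inch '[-0.005,0,-0.02,0,0,0,1,-0.005,0,-0.04,0,0,0,1,-0.005,0,-0.05,0,0,0,1]'; python3 -m inch '[0,0,-0.01,0,0,0,1,0,0,-0.02,0,0,0,1,0,0,-0.03,0,0,0,1]'
```

```text
t: 9.15
ee_pos: [0.5315, -0.0428, 0.0474]
tcp_rot: [[-0.132, -0.016, -0.991], [0.991, -0.005, -0.132], [-0.003, -1.0, 0.016]]
force: [2.5, 0.7, 1.2]
width: 0.424
t: 9.4
ee_pos: [0.5315, -0.0428, 0.0442]
tcp_rot: [[-0.132, -0.016, -0.991], [0.991, -0.005, -0.132], [-0.003, -1.0, 0.016]]
force: [1.7, -0.9, 0.9]
width: 0.425
```

```bash
python3 -m inch '[0,0,-0.008,0,0,0,1,0,0,-0.015,0,0,0,1,0,0,-0.015,0,0,0,1]'; python3 held2.py | sed '/^1[89]/d'
```

```text
t: 9.65
ee_pos: [0.5315, -0.0428, 0.043]
tcp_rot: [[-0.132, -0.016, -0.991], [0.991, -0.005, -0.132], [-0.003, -1.0, 0.016]]
force: [0.5, 0.2, 3.8]
width: 0.426
top plane tilt deg (about z, about x) [0.04 2.59] y0 -26.2 z [-7.1  9.3]
9.65 [ 0.53152142 -0.04280206  0.0429982 ] [-0.0031 -0.9999  0.0164] [0.45979847 0.23719537 3.77161576] [ 0.17503649 -0.22521923 -0.00521538] 0.42639910338333475
```

```bash
python3 -m inch '[0,0,-0.007,0,0,0,1,0,0,-0.007,0,0,0,1]'
```

```text
t: 9.87
ee_pos: [0.5316, -0.0428, 0.043]
tcp_rot: [[-0.132, -0.015, -0.991], [0.991, -0.005, -0.132], [-0.003, -1.0, 0.016]]
force: [0.3, 0.4, 7.3]
width: 0.425
```

On the floor: z stopped at 0.043 and the force rose to 7 N. Releasing and lifting clear to check.

```bash
python3 -m inch '[0,0,0,0,0,0,-0.3,0,0,0,0,0,0,-0.3,0,0,0,0,0,0,-0.3,0,0,0,0,0,0,-0.3,0,0,0,0,0,0,-0.3]'; python3 -m inch '[0,0,0,0,0,0,-1,0,0,0.2,0,-0.01,0,-1,0,0,0.6,0,-0.01,0,-1,0,0,1,0,-0.01,0,-1,0,0,1,0,-0.01,0,-1]'
```

```text
t: 10.28
ee_pos: [0.531, -0.0428, 0.0426]
tcp_rot: [[-0.132, -0.017, -0.991], [0.991, -0.005, -0.132], [-0.003, -1.0, 0.017]]
force: [0.5, -1.0, -0.6]
width: 0.652
t: 10.7
ee_pos: [0.5358, -0.0437, 0.1497]
tcp_rot: [[-0.132, 0.012, -0.991], [0.991, -0.008, -0.132], [-0.01, -1.0, -0.011]]
force: [1.3, -0.9, 0.3]
width: 0.969
```

```bash
python3 -m inch '[0.65,0.05,-0.2,0,0.007,0,-1,0.65,0.05,-0.2,0,0.007,0,-1,0.65,0.05,-0.2,0,0.007,0,-1,0.65,0.05,-0.2,0,0.007,0,-1]'; python3 - <<'E'
from plant import robot, read_camera
from h import *
o=robot.observe(); p=read_camera('wrist')
w,u,v=world(p,None,(o['ee_pos'],o['tcp_rot']))
cv2.imwrite('pics/w7.png',cv2.resize(p['image'][60:210,160:360],(800,600),interpolation=cv2.INTER_CUBIC))
a=np.radians(7.5); ex=np.array([np.cos(a),np.sin(a)]); ey=np.array([-ex[1],ex[0]])
d=w[:,:2]*1000-np.array([522.8,-43.2]); X=d@ex; Y=d@ey; z=w[:,2]*1000
n=(np.abs(X)<75)&(np.abs(Y)<38)
for a,b in ((64,74),(52,61),(30,39)):
    k=n&(z>a)&(z<b); print(a,k.sum(),np.median(z[k]),np.percentile(X[k],[1,99]).round(1),np.percentile(Y[k],[1,99]).round(1))
k=n&(z>64)&(z<74); A=np.c_[X[k],Y[k],np.ones(k.sum())]; print((np.linalg.lstsq(A,z[k],rcond=None)[0][:2]*57.3).round(2),rect(np.c_[X,Y][k]/1000))
print(o['t'],o['ee_pos'],o['tcp_rot'][2])
for nme in ('side','scene'):
    q=read_camera(nme); i=q['image'][215:320,230:370]
    cv2.imwrite(f'pics/{nme}7.png',cv2.resize(i,(800,600),interpolation=cv2.INTER_CUBIC))
E
```

```text
t: 11.03
ee_pos: [0.6011, -0.0386, 0.1283]
tcp_rot: [[-0.133, -0.001, -0.991], [0.991, -0.008, -0.133], [-0.008, -1.0, 0.002]]
force: [-0.3, 0.4, -0.3]
width: 0.999
64 1015 69.22137564722378 [ 0.6 16.7] [-18.6  20.8]
52 473 57.16418252175175 [17.9 31.1] [-12.8  12.9]
30 1403 35.166222555814976 [-46.4  -3.2] [-16.1  15.5]
[0.23 0.01] (array([8.6, 1.1]), array([16.2, 40.1]), 0.1)
11.0333 [ 0.601138   -0.03860854  0.12834474] [-0.00762337 -0.99996975  0.00154447]
```

View pics/w7.png

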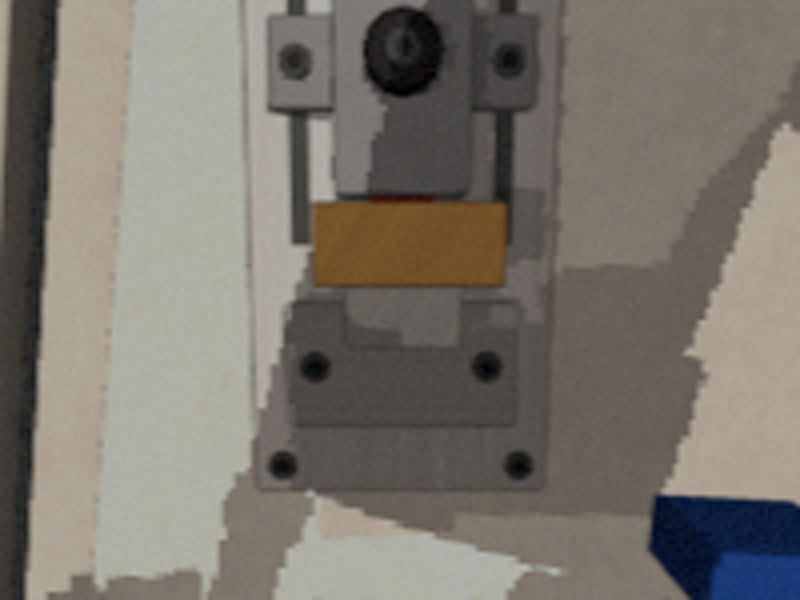

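View pics/side7.png

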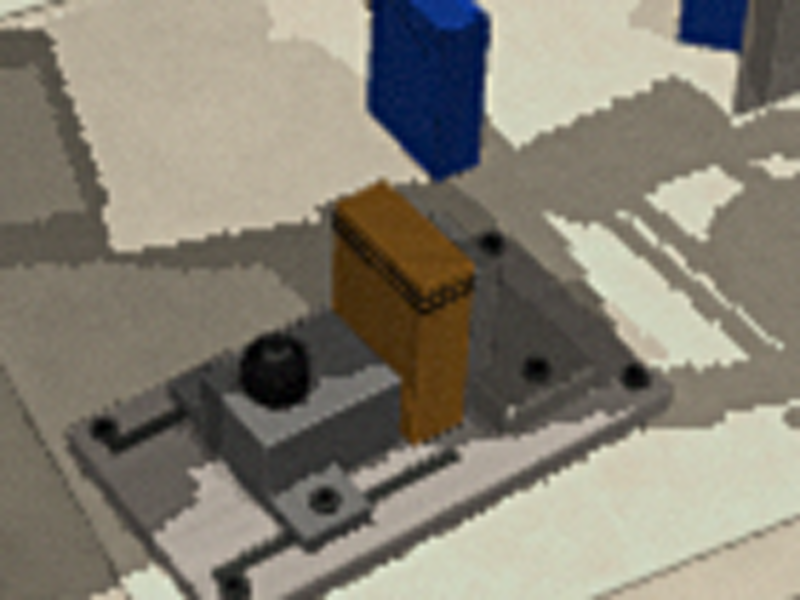

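```bash
python3 - <<'E'
from plant import robot, read_camera
from h import *
p=read_camera('scene'); w,u,v=world(p)
for l,c in dict(alu=(.49,.315),dark=(.585,.31)).items():
    s=(np.hypot(w[:,0]-c[0],w[:,1]-c[1])<.04)&(w[:,2]>.056)&(w[:,2]<.07); print(l,s.sum(),rect(w[s,:2]))
o=robot.observe(); print(o['t'],o['force'],o['dq'])
print(robot.close_job())
E
```

```text
alu 87 (array([488.7, 321.2]), array([21.2, 39.9]), 5.9)
dark 54 (array([586. , 314.6]), array([42.2, 14. ]), 63.4)
11.2333 [-0.58264307  0.60325614  0.09715226] [-0.00282434 -0.0049869  -0.00315632  0.00100619 -0.00396749  0.00103936]
the job is handed in; nothing more can be done
None
```

The brass 17 mm spacer (middle_spacer) fits. It is standing in the gap, fully home and released, and I handed the job in at about 11 s. No verdict was reported.

**How I chose it:** the wrist camera measured the gap at about 19.8 mm, so I tried the 17 mm block first. I did not try the 14 and 20 mm blocks. They are still standing on the bench where they started, more than 60 mm from the gap. That 14 mm would be loose and 20 mm would not enter rests only on that measurement. For the 20 mm block it is a close call of about 0.2 mm.

**The insertion:**
- On the way down the block was pushed about 2 mm up in the grip and tilted about 1.4°, most likely by brushing the backstop. I only saw this afterwards in the pictures, so I did not measure the peak force there.
- I straightened it and lowered it in small steps. The wrist force reached about 3–4 N where it met the pad, then about 7 N on the floor.

**Last checks:**
- **Seating:** the top reads 69.2 mm. Other surfaces of known height read about 0.85 mm low in this view, so that is about 70 mm, which means it is on the floor.
- **Position:** it is tilted about 0.2°, about 1 mm from the middle of the gap's length, and against the backstop.
- **Pad:** about 2.9 mm of the red pad still shows, so it is pushed in by roughly 1.6 mm. This comes from the pictures, not from a joint reading.
- **Camera agreement:** the cameras disagree by 2–3 mm in absolute position, so I aligned the block by the wrist camera alone.

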